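# Check the lids of three clamped sample jars for looseness and flag the loose one

## Task

One of the three clamped sample jars was not closed properly. Grip the lids and feel with a slow opening (counter-clockwise) twist which one gives way easily, without breaking a good lid loose: stop as soon as it resists. Let the loose lid turn about 15 degrees to be sure, leave it on its jar, then push that jar's flag slide fully over to red; leave the other flags and everything else alone.

Things in the scene. Friction and masses are not known exactly. Their poses are not given: they have to be found in the camera images.
- lid_left (a point): Centre of the gold screw lid at the left place (+y of the row), 82 mm above the bench, on its upright axis. Round, 52 mm across, 24 mm high, black radial stripe on top; below it a 44 mm wide amber jar in a grey clamp whose top is 42 mm above the bench. The jar may stand up to 2 mm off this point. Axes as the stand's.
- tab_left (a point): Centre of the white post of the left jar's flag slide, unflagged: 80 mm to -x, 20 mm to +y (stand axes) of that lid's axis, 42 mm above the bench. Post 18 (x) x 14 (y) x 30 mm high, top 57 mm above the bench; its black track is 90 mm long (along y), top 24 mm above the bench. The point is fixed to the stand: it does not follow the post.
- lid_middle (a point): Centre of the gold screw lid at the middle place (middle of the row), 82 mm above the bench, on its upright axis. Round, 52 mm across, 24 mm high, black radial stripe on top; below it a 44 mm wide amber jar in a grey clamp whose top is 42 mm above the bench. The jar may stand up to 2 mm off this point. Axes as the stand's.
- tab_middle (a point): Centre of the white post of the middle jar's flag slide, unflagged: 80 mm to -x, 20 mm to +y (stand axes) of that lid's axis, 42 mm above the bench. Post 18 (x) x 14 (y) x 30 mm high, top 57 mm above the bench; its black track is 90 mm long (along y), top 24 mm above the bench. The point is fixed to the stand: it does not follow the post.
- lid_right (a point): Centre of the gold screw lid at the right place (-y of the row), 82 mm above the bench, on its upright axis. Round, 52 mm across, 24 mm high, black radial stripe on top; below it a 44 mm wide amber jar in a grey clamp whose top is 42 mm above the bench. The jar may stand up to 2 mm off this point. Axes as the stand's.
- tab_right (a point): Centre of the white post of the right jar's flag slide, unflagged: 80 mm to -x, 20 mm to +y (stand axes) of that lid's axis, 42 mm above the bench. Post 18 (x) x 14 (y) x 30 mm high, top 57 mm above the bench; its black track is 90 mm long (along y), top 24 mm above the bench. The point is fixed to the stand: it does not follow the post.
- stand: Aluminium plate, 180 x 400 x 12 mm, fixed. Origin at its underside below the middle lid's axis; x points away from the robot (yaw varies), y along the row of three jars, 135 mm apart, z up; the flag slides lie at -x of the jars.
- lid_a (a joint): Angle (rad) of one of the three lids, 0 at the start, growing counter-clockwise seen from above (opening). Which place this lid stands at changes from start to start. A good lid holds to about 0.6 N m, then gives way; a loose one gives way at about 0.12 N m. It stays where it is left and does not rise.
- tab_a (a joint): Travel (m) of the flag slide that belongs to the jar of lid_a: 0 = unflagged (green shows), 0.04 = flagged (red shows), at its end stop. It slides to stand -y against about 2 N and stays where left.
- lid_b (a joint): Angle (rad) of one of the three lids, 0 at the start, growing counter-clockwise seen from above (opening). Which place this lid stands at changes from start to start. A good lid holds to about 0.6 N m, then gives way; a loose one gives way at about 0.12 N m. It stays where it is left and does not rise.
- tab_b (a joint): Travel (m) of the flag slide that belongs to the jar of lid_b: 0 = unflagged (green shows), 0.04 = flagged (red shows), at its end stop. It slides to stand -y against about 2 N and stays where left.
- lid_c (a joint): Angle (rad) of one of the three lids, 0 at the start, growing counter-clockwise seen from above (opening). Which place this lid stands at changes from start to start. A good lid holds to about 0.6 N m, then gives way; a loose one gives way at about 0.12 N m. It stays where it is left and does not rise.
- tab_c (a joint): Travel (m) of the flag slide that belongs to the jar of lid_c: 0 = unflagged (green shows), 0.04 = flagged (red shows), at its end stop. It slides to stand -y against about 2 N and stays where left.
- jar_mid (a point): Centre of a loose, closed amber jar with gold lid, 48 mm across, 60 mm high, standing behind the stand: leave alone.
- spare_lid: Loose spare gold lid, 52 mm across, 14 mm high, lying on the bench behind the stand; origin at its underside: leave alone.
- sample_box: Loose white sample box, 50 x 35 x 30 mm, near the +y end of the stand; origin at its underside: leave alone.

How it is judged:
By the outcome, as a careful person would: the job done as asked, in the order asked, and still so for the second after the job is handed in, with the robot touching nothing.
It also fails if it takes over 61 s, if anything falls off the work surface, if the arm or the gripper's body presses on something with over 40 N, if the wrist force passes 120 N, or if a joint passes its speed limit or range.

## Robot

A 6-joint arm with a two-finger parallel gripper is mounted at the origin on the work surface. World frame = base frame: x ahead of the robot, y to its left, z up, the work surface at z = 0. Lengths are in mm, angles in rad, forces in N, time in s.
With the tool pointing down it reaches from about 375 to 975 mm from the base axis. Payload 3.8 kg.
Tool frame: the origin (TCP) lies on the centre line of the jaws, within the pads' length; the fingertips stand 19 mm ahead of it and the grasp point (between the pads) is the TCP; y points along the fingers, z is the direction in which the jaws open and shut, and the axes are right-handed (so a half turn about y gives the same grasp; the last joint's range is limited). The gripper opens to 85 mm and grips with 20 to 120 N. Pads are 22 mm wide; open, the fingers measure 114 mm over their backs; the gripper's body (76 mm by 85 mm) begins 54 mm behind the grasp point. The pads swing forward as they close: fully open they stand 13 mm farther back than shut.
Start: joints at [-1.256, 0.264, 1.604, -0, 1.274, -0.037], TCP at [232.591, -633.656, 250.28] pointing down, gripper open.
Joint ranges: [-2.63, 2.63], [-0.94, 2.18], [0.31, 2.57], [-1.31, 4.45], [0, 2.66], [-2.55, 2.55]. Speed limits (rad/s): [2.57, 2.57, 3.14, 3.14, 3.14, 3.14].

## Interface

Orientations are given as a 3x3 rotation matrix whose columns are the frame's x, y, z axes.
In Python, from rig import * gives the robot as it stands.
- The arm moves only by the tool arm_command, never from a script. Its argument "rows" is a list that holds one entry, the list of rows, each a list of 5 numbers: the closure, from -1 (fully open) to 1 (shut), so that 0 is half open, then the shift along the tool's x, y, z in cm, then the turn about the tool's y in degrees. A call has 1 to 12 rows; each row shifts and turns the commanded pose from where the row before left it, along the tool's axes as they then stand; what a row does not reach is not made up. A row lasts 1/8 s, in which the tool goes at most 62.5 mm and 10.7 degrees, less where a joint would pass 70% of its speed; a pose out of reach is approached as far as the arm can. A call is refused whole if a number of a shift passes 6.25 or a number of a turn 10.7, either way. A call with a gripper value outside its range is refused whole. The fingers move at their own pace and stop on an object; "force" is the grip in N (left out, the last holds). Time passes only in rows, so rows that do not move let the fingers close. It gives the time, the measured TCP pose, the force and the opening at its end, in the units of the state.
- state(): the state, without advancing time (a new reading comes with each control period).
- snapshot(name): name is "scene" or "top"; returns a dict with "frame" (420x560x3 uint8, red, green, blue), "fx", "fy", "cx", "cy" (pixels), "pose" (4x4, takes a point from camera to world coordinates). Camera axes: x right, y up, looking along -z (the intrinsics and any distortion apply to the point x, -y, -z); pixel columns grow to the right and rows downward; lengths in mm; the calibration is good to about 2 mm. A picture is of the moment at which its call begins. There is no depth.
- sign_off(): hands the job in, once; it reports no verdict.
The state is a dict: "time": time; "joint_positions": joint angles; "joint_velocities": joint speeds; "joint_torque": joint torques, N m; "ee_pos": TCP position; "eef_rot": TCP orientation; "ft_force": force on the tool from outside, world axes, zero at the start; "torque": the same for the moment, N m; "width": finger opening in mm.
Only numpy, scipy, OpenCV 4.12 (cv2) and the standard library are available. Lean on these libraries where they do the work, as an engineer would, in place of code of your own. Each camera call takes 0.05 s, during which the arm holds its last target.

## Working session

There is one attempt and no reset: what is moved stays moved. The work goes in short steps, Python scripts to look and compute and a tool call to move; the robot and the scene stay as the last step left them, time stands still between calls to the robot, and variables do not carry over. Pictures are saved under pics/ and viewed, and the job is handed in when it is done.

Besides the shell and the picture viewer there is one more tool, called after ">>>" as a command line: name --argument value ..., lists and objects as JSON in quotes. arm_command: Moves the arm, as the interface text tells. Its arguments: {"type":"object","properties":{"rows":{"type":"array","items":{"type":"array","items":{"type":"array","items":{"type":"number"}}}},"force":{"type":"number"}},"required":["rows"]}

```bash
mkdir -p pics; ls; python3 - <<'E'
from rig import *
import cv2,numpy as np
s=state()
for k,v in s.items(): print(k,np.round(v,4).tolist())
for n in("scene","top"):
    d=snapshot(n)
    cv2.imwrite(f"pics/{n}0.png",d["frame"][:,:,::-1]); print(n,d["fx"],d["fy"],d["cx"],d["cy"],[k for k in d]);print(np.round(d["pose"],4).tolist())
E
```

```text
pics
time 0.0
joint_positions [-1.2559, 0.2647, 1.6054, 0.0, 1.2737, -0.0369]
joint_velocities [-0.0, 0.0001, 0.001, 0.0, 0.0015, 0.0004]
joint_torque [-0.001, -51.5109, -36.7309, 0.0, 0.0129, -0.0]
ee_pos [232.3735, -633.0023, 248.9539]
eef_rot [[-0.9388, -0.0007, 0.3446], [-0.3446, 0.0021, -0.9388], [-0.0001, -1.0, -0.0022]]
ft_force [0.2181, 1.1491, 0.8188]
torque [-0.0496, 0.0076, 0.0089]
width 85.1526
scene 474.9700953094017 474.9700953094017 278.0537561090493 208.12234841996582 ['frame', 'fx', 'fy', 'cx', 'cy', 'pose']
[[0.7639, -0.3572, 0.5374, 1151.0409], [0.6449, 0.4523, -0.6161, -528.0098], [-0.023, 0.8172, 0.5759, 685.5112], [0.0, 0.0, 0.0, 1.0]]
top 403.99237197452084 403.99237197452084 278.32895263449143 212.62981164995222 ['frame', 'fx', 'fy', 'cx', 'cy', 'pose']
[[-0.0191, 0.998, -0.0604, 563.8905], [-0.9992, -0.0212, -0.0346, 84.6391], [-0.0358, 0.0596, 0.9976, 798.2593], [0.0, 0.0, 0.0, 1.0]]
```

View pics/scene0.png

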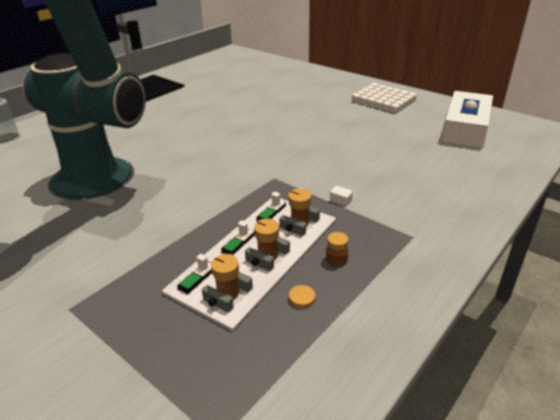

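View pics/top0.png

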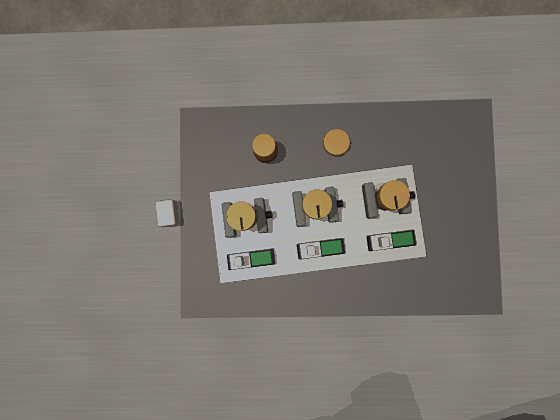

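The top view shows lids at about (241,216), (317,204) and (394,196), and white posts at about (238,262), (310,251) and (384,241). The scene view shows the same row in perspective. I'll enlarge both.

```bash
python3 - <<'E'
import cv2
a=cv2.imread("pics/top0.png")[160:290,200:440]; cv2.imwrite("pics/top0c.png",cv2.resize(a,None,fx=3.3,fy=3.3,interpolation=cv2.INTER_CUBIC))
a=cv2.imread("pics/scene0.png")[175:325,160:350]; cv2.imwrite("pics/scene0c.png",cv2.resize(a,None,fx=4,fy=4,interpolation=cv2.INTER_CUBIC))
E
```

```text
(no output)
```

View pics/top0c.png

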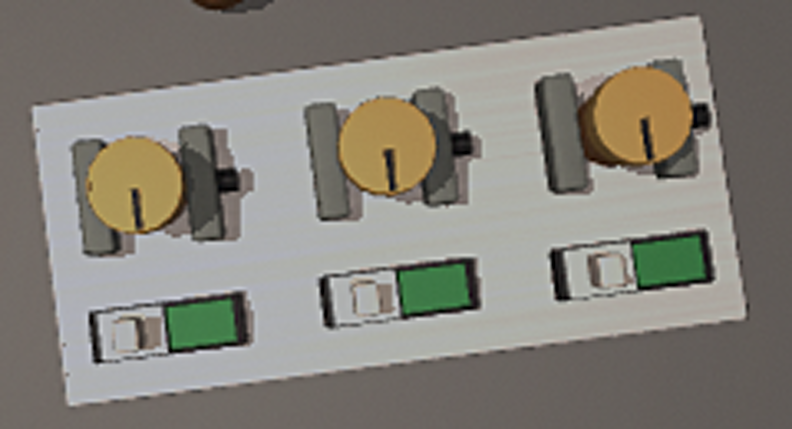

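View pics/scene0c.png

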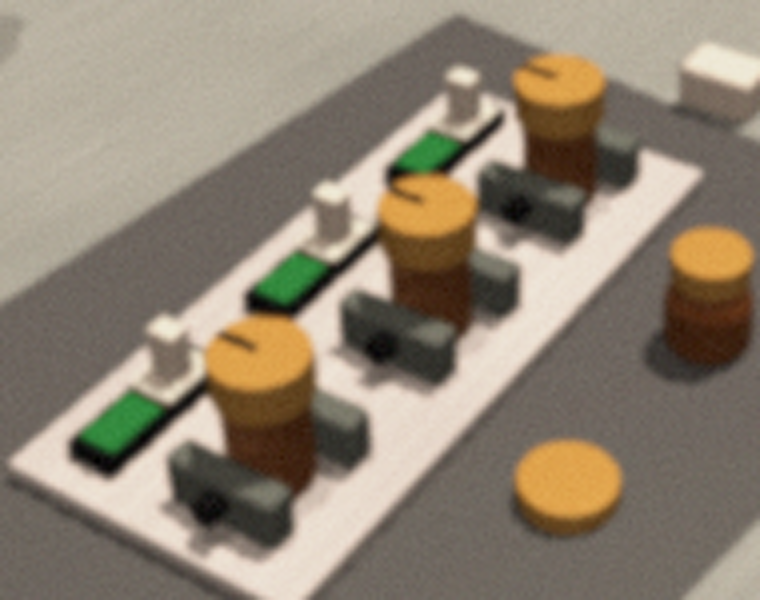

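```bash
cat > h.py <<'E'
from rig import *
import numpy as np,cv2,json
T=dict(fx=403.9924,cx=278.329,cy=212.6298)
def ray(d,u,v):
    c=np.array([(u-d["cx"])/d["fx"],-(v-d["cy"])/d["fy"],-1.]); P=np.array(d["pose"])
    return P[:3,3],P[:3,:3]@(c/np.linalg.norm(c))
def tri(l):
    A=np.zeros((3,3));b=np.zeros(3)
    for o,r in l:
        M=np.eye(3)-np.outer(r,r);A+=M;b+=M@o
    p=np.linalg.solve(A,b); return p,[np.linalg.norm((np.eye(3)-np.outer(r,r))@(p-o)) for o,r in l]
def atz(o,r,z): return o+r*(z-o[2])/r[2]
E
cat > m.py <<'E'
from h import *
S=snapshot("scene");t=snapshot("top")
tp=lambda x,y:(200+(x-1.15)/3.3,160+(y-1.15)/3.3)
sp=lambda x,y:(160+(x-1.5)/4,175+(y-1.5)/4)
L={}
for n,a,b in [("L",(134,185),(559,80)),("M",(387,146),(428,206)),("R",(642,115),(260,354))]:
    r1=ray(t,*tp(*a));r2=ray(S,*sp(*b))
    p,e=tri([r1,r2]);print(n,p.round(1),np.round(e,1),"top@94",atz(*r1,94).round(1),"scene@94",atz(*r2,94).round(1))
for n,a,b in [("tL",(126,332),(463,75)),("tM",(368,299),(332,192)),("tR",(608,268),(166,328))]:
    r1=ray(t,*tp(*a));r2=ray(S,*sp(*b))
    p,e=tri([r1,r2]);print(n,p.round(1),np.round(e,1),"top@57",atz(*r1,57).round(1),"scene@57",atz(*r2,57).round(1))
c=[atz(*ray(t,*tp(*a)),12) for a in [(34,106),(700,16),(747,318),(68,404)]]
print(np.round(c,1)); print([np.linalg.norm(c[i]-c[(i+1)%4]).round(1) for i in range(4)])
c=np.array(c)
for i,j in((1,0),(2,3)):
    d=c[j]-c[i];print("yaw",np.degrees(np.arctan2(-d[0],d[1])))
E
python3 m.py
```

```text
L [602.3 175.8  93.4] [0.3 0.3] top@94 [602.5 175.9  94. ] scene@94 [602.7 174.8  94. ]
M [620.8  41.7  93.1] [0.5 0.5] top@94 [620.3  41.4  94. ] scene@94 [622.   41.2  94. ]
R [634.2 -92.5  92.9] [0.5 0.5] top@94 [633.7 -92.6  94. ] scene@94 [635.6 -93.   94. ]
tL [522.5 185.4  59.3] [0.7 0.7] top@57 [522.9 186.2  57. ] scene@57 [519.7 187.5  57. ]
tM [539.2  52.2  57.8] [0.6 0.6] top@57 [538.7  51.7  57. ] scene@57 [538.9  53.4  57. ]
tR [552.7 -81.1  56.8] [0.9 0.9] top@57 [553.3 -80.3  57. ] scene@57 [552.1 -81.8  57. ]
[[ 655.5  245.8   12. ]
 [ 699.6 -149.1   12. ]
 [ 522.3 -169.3   12. ]
 [ 478.8  227.2   12. ]]
[np.float64(397.4), np.float64(178.4), np.float64(398.9), np.float64(177.6)]
yaw 6.371538510819428
yaw 6.253531742661286
```

>>> arm_command --rows '[[[-1,-4.7,0,-3.07,0],[-1,-4.7,0,-3.07,0],[-1,-4.7,0,-3.07,0],[-1,-4.7,0,-3.07,0],[-1,-4.7,0,-3.07,0],[-1,-4.7,0,-3.07,0],[-1,-4.7,0,-3.07,0],[-1,-4.7,0,-3.07,0],[-1,-4.7,0,-3.07,0],[-1,-4.7,0,-3.07,0],[-1,-4.7,0,-3.07,0],[-1,-4.7,0,-3.07,0]]]' --force 20

```text
time: 1.7
ee_pos: [635.9, -91.8, 250.2]
eef_rot: [[-0.939, -0.0, 0.345], [-0.345, -0.0, -0.939], [0.0, -1.0, 0.0]]
ft_force: [1.6, -0.8, 0.8]
width: 85.8
```

>>> arm_command --rows '[[[-1,0,1.4,0,-10.7],[-1,0,1.4,0,-10.7],[-1,0,1.4,0,-10.7],[-1,0,1.4,0,-10.7],[-1,0,1.4,0,-10.7],[-1,0,1.4,0,-10.7],[-1,0,1.4,0,-10.7],[-1,0,0,0,-1.5],[-1,0,0,0,0]]]'

```text
time: 2.82
ee_pos: [635.3, -93.5, 152.7]
eef_rot: [[0.112, 0.0, 0.994], [-0.994, -0.0, 0.112], [0.0, -1.0, 0.0]]
ft_force: [0.3, -0.5, 0.4]
width: 85.4
```

```bash
cat > st.py <<'E'
from h import *
import sys
s=state();R=np.array(s["eef_rot"]);p=np.array(s["ee_pos"])
print("t",round(s["time"],2),"p",p.round(2),"f",np.round(s["ft_force"],2),"tq",np.round(s["torque"],3),"w",round(s["width"],2),"jawyaw",round(float(np.degrees(np.arctan2(R[1,2],R[0,2]))),2),"j",np.round(s["joint_positions"],3))
if len(sys.argv)>1:
    g=np.array([float(a) for a in sys.argv[1:4]]);print("tool shift cm",(R.T@(g-p)/10).round(2))
E
python3 st.py 634.4 -92.7 95
```

```text
t 2.83 p [635.33 -93.5  152.68] f [ 0.27 -0.49  0.36] tq [-0.013 -0.014  0.006] w 85.36 jawyaw 6.41 j [-0.185  0.277  1.774  0.     1.09  -0.297]
tool shift cm [-0.09  5.77 -0.09]
```

>>> arm_command --rows '[[[-1,-0.1,3.5,-0.1,0],[-1,0,3.5,0,0],[-1,0,0,0,0],[0,0,0,0,0]]]'

```text
time: 3.32
ee_pos: [635.2, -92.8, 84.0]
eef_rot: [[0.113, 0.002, 0.994], [-0.994, -0.0, 0.113], [0.001, -1.0, 0.002]]
ft_force: [-0.4, -0.7, 0.1]
width: 70.0
```

```bash
python3 st.py; python3 - <<'E'
from h import *
for n in("scene","top"):
    d=snapshot(n); cv2.imwrite(f"pics/{n}1.png",cv2.resize(d["frame"][150:330,180:450] if n=="scene" else d["frame"][130:300,200:460],None,fx=2.9,fy=2.9)[:,:,::-1])
E
```

```text
t 3.33 p [635.17 -92.8   83.98] f [-0.39 -0.68  0.08] tq [ 0.007 -0.019  0.015] w 69.95 jawyaw 6.5 j [-0.184  0.347  1.824  0.     0.969 -0.297]
```

View pics/scene1.png

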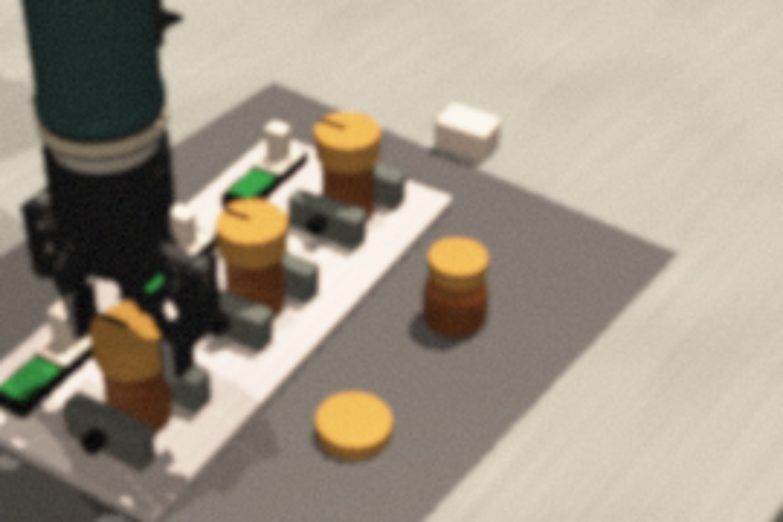

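View pics/top1.png

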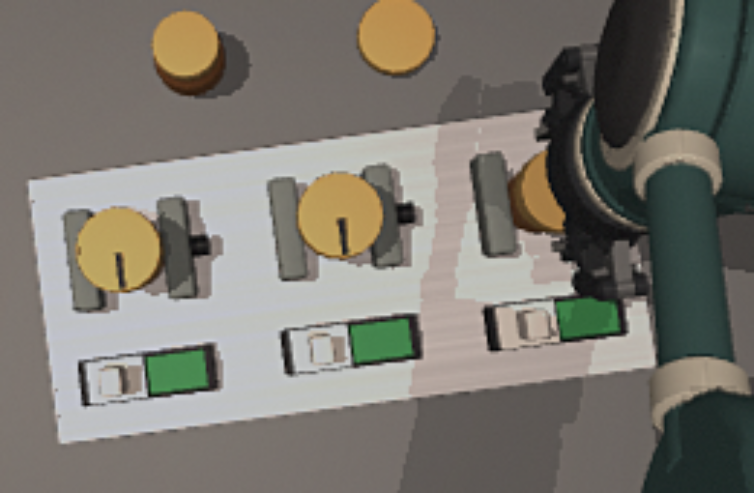

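Both fingers straddle the right lid with gaps on both sides (scene crop around (125,330)). Now I'll close gently.

>>> arm_command --rows '[[[0,0,0,0,0],[0.2,0,0,0,0],[0.4,0,0,0,0],[0.4,0,0,0,0]]]' --force 25

```text
time: 3.92
ee_pos: [634.7, -93.0, 84.9]
eef_rot: [[0.114, 0.002, 0.993], [-0.993, -0.001, 0.114], [0.001, -1.0, 0.002]]
ft_force: [-4.5, -0.2, 6.0]
width: 50.9
```

```bash
python3 st.py
```

```text
t 3.92 p [634.72 -93.05  84.89] f [-4.5  -0.22  6.04] tq [-0.066  0.579 -0.062] w 50.93 jawyaw 6.55 j [-1.840e-01  3.450e-01  1.824e+00 -1.000e-03  9.710e-01 -2.980e-01]
```

>>> arm_command --rows '[[[0.4,0,0,0,-0.5],[0.4,0,0,0,-0.5],[0.4,0,0,0,0]]]'

```text
time: 4.3
ee_pos: [634.8, -93.0, 84.9]
eef_rot: [[0.131, 0.002, 0.991], [-0.991, -0.001, 0.131], [0.001, -1.0, 0.002]]
ft_force: [-3.2, 0.1, 5.4]
width: 51.3
```

```bash
python3 st.py
```

```text
t 4.3 p [634.77 -93.04  84.89] f [-3.17  0.12  5.4 ] tq [-0.14   0.59  -0.059] w 51.32 jawyaw 7.54 j [-0.184  0.345  1.824 -0.     0.97  -0.315]
```

>>> arm_command --rows '[[[0.4,0,0,0,-0.5],[0.4,0,0,0,-0.5],[0.4,0,0,0,0]]]'

```text
time: 4.68
ee_pos: [634.8, -93.0, 84.9]
eef_rot: [[0.148, 0.002, 0.989], [-0.989, -0.001, 0.148], [0.001, -1.0, 0.002]]
ft_force: [-3.0, -0.0, 5.8]
width: 51.1
```

```bash
python3 st.py
```

```text
t 4.67 p [634.79 -93.02  84.88] f [-2.96 -0.02  5.79] tq [-0.001  0.609  0.007] w 51.06 jawyaw 8.54 j [-0.184  0.345  1.824 -0.     0.97  -0.333]
```

>>> arm_command --rows '[[[0.4,0,0,0,-0.5],[0.4,0,0,0,-0.5]]]'

```text
time: 4.92
ee_pos: [634.8, -93.0, 84.9]
eef_rot: [[0.166, 0.002, 0.986], [-0.986, -0.001, 0.166], [0.001, -1.0, 0.002]]
ft_force: [-3.6, -0.3, 4.8]
width: 51.7
```

```bash
python3 st.py
```

```text
t 4.92 p [634.83 -93.03  84.89] f [-3.57 -0.28  4.82] tq [-0.047  0.543 -0.129] w 51.7 jawyaw 9.54 j [-0.184  0.345  1.824 -0.     0.97  -0.35 ]
```

>>> arm_command --rows '[[[0.4,0,0,0,-0.5],[0.4,0,0,0,-0.5]]]'

```text
time: 5.18
ee_pos: [634.9, -93.0, 84.9]
eef_rot: [[0.183, 0.002, 0.983], [-0.983, -0.001, 0.183], [0.001, -1.0, 0.002]]
ft_force: [-3.0, -0.4, 5.9]
width: 51.5
```

```bash
python3 st.py
```

```text
t 5.17 p [634.87 -93.03  84.89] f [-3.05 -0.36  5.88] tq [-0.055  0.55  -0.051] w 51.47 jawyaw 10.54 j [-0.184  0.345  1.824 -0.     0.97  -0.368]
```

>>> arm_command --rows '[[[0.4,0,0,0,-0.7],[0.4,0,0,0,-0.7],[0.4,0,0,0,-0.6]]]'

```text
time: 5.55
ee_pos: [634.9, -93.0, 84.9]
eef_rot: [[0.217, 0.002, 0.976], [-0.976, -0.001, 0.217], [0.001, -1.0, 0.002]]
ft_force: [-3.0, 0.2, 5.8]
width: 51.4
```

```bash
python3 st.py; python3 - <<'E'
from h import *
d=snapshot("scene"); cv2.imwrite("pics/scene2.png",cv2.resize(d["frame"][230:300,190:270],None,fx=7,fy=7,interpolation=cv2.INTER_CUBIC)[:,:,::-1])
a=cv2.imread("pics/scene0.png")[230:300,190:270];cv2.imwrite("pics/scene0d.png",cv2.resize(a,None,fx=7,fy=7,interpolation=cv2.INTER_CUBIC))
E
```

```text
t 5.55 p [634.93 -92.99  84.89] f [-2.98  0.23  5.8 ] tq [-0.062  0.479 -0.076] w 51.4 jawyaw 12.54 j [-0.184  0.345  1.824 -0.     0.97  -0.403]
```

View pics/scene2.png

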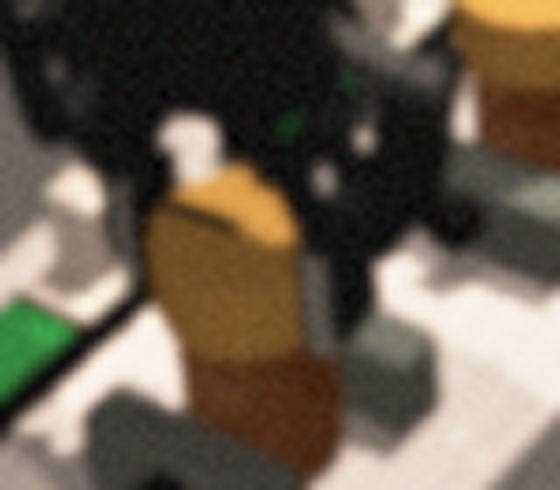

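View pics/scene0d.png

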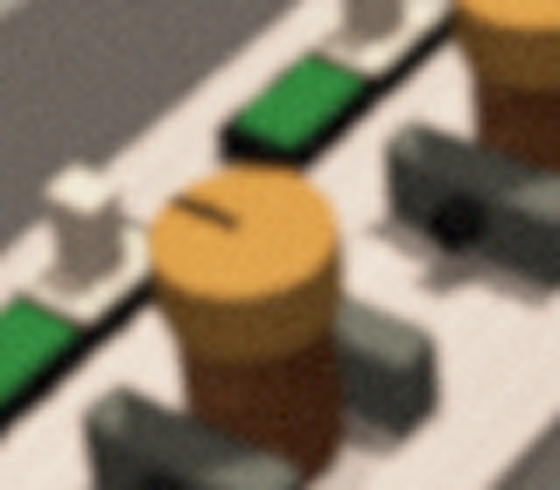

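The outer end of the stripe moved from (175,200) to about (165,207) in the crop. That matches a few degrees of CCW turn at low torque. I'll keep turning carefully to 15°.

>>> arm_command --rows '[[[0.4,0,0,0,-1],[0.4,0,0,0,-1],[0.4,0,0,0,-1]]]'

```text
time: 5.98
ee_pos: [635.1, -93.0, 85.0]
eef_rot: [[0.268, 0.003, 0.963], [-0.963, -0.001, 0.268], [0.001, -1.0, 0.002]]
ft_force: [-2.2, -0.7, 5.1]
width: 50.7
```

```bash
python3 st.py
```

```text
t 5.97 p [635.07 -92.97  84.95] f [-2.15 -0.7   5.11] tq [-0.022  0.474 -0.149] w 50.72 jawyaw 15.55 j [-0.184  0.345  1.824 -0.     0.97  -0.455]
```

>>> arm_command --rows '[[[0.4,0,0,0,-1],[0.4,0,0,0,-1],[0.4,0,0,0,-1]]]'

```text
time: 6.35
ee_pos: [635.2, -92.9, 84.9]
eef_rot: [[0.318, 0.003, 0.948], [-0.948, -0.001, 0.318], [0.001, -1.0, 0.003]]
ft_force: [-2.9, 0.0, 5.0]
width: 51.1
```

```bash
python3 st.py
```

```text
t 6.35 p [635.16 -92.95  84.91] f [-2.94  0.02  4.95] tq [-0.008  0.385 -0.117] w 51.09 jawyaw 18.56 j [-0.184  0.345  1.823 -0.     0.97  -0.508]
```

>>> arm_command --rows '[[[0.4,0,0,0,-1],[0.4,0,0,0,-1],[0.4,0,0,0,-1],[0.4,0,0,0,0]]]'

```text
time: 6.85
ee_pos: [635.2, -92.9, 84.9]
eef_rot: [[0.367, 0.003, 0.93], [-0.93, -0.001, 0.367], [0.002, -1.0, 0.003]]
ft_force: [-2.0, -0.3, 6.0]
width: 51.4
```

```bash
python3 st.py
```

```text
t 6.85 p [635.23 -92.91  84.88] f [-1.98 -0.33  6.05] tq [0.02  0.344 0.055] w 51.41 jawyaw 21.55 j [-0.184  0.345  1.823 -0.     0.97  -0.56 ]
```

>>> arm_command --rows '[[[-0.5,0,0,0,0],[-1,0,0,0,0],[-1,0,0,0,0],[-1,0,-3,0,0],[-1,0,-4,0,0],[-1,-4,-3,0,0],[-1,-6,0,0,0],[-1,0,0,0,0]]]'

```text
time: 7.85
ee_pos: [596.0, 3.5, 182.7]
eef_rot: [[0.371, -0.0, 0.929], [-0.929, 0.001, 0.371], [-0.001, -1.0, 0.0]]
ft_force: [1.0, 0.3, 0.6]
width: 85.7
```

```bash
python3 st.py; python3 - <<'E'
from h import *
for n in ("scene","top"):
    d=snapshot(n); cv2.imwrite(f"pics/{n}3.png",cv2.resize(d["frame"][230:300,190:270] if n=="scene" else d["frame"][160:290,200:440],None,fx=7 if n=="scene" else 3.3,fy=7 if n=="scene" else 3.3,interpolation=cv2.INTER_CUBIC)[:,:,::-1])
E
```

```text
t 7.85 p [595.99   3.5  182.7 ] f [1.   0.26 0.56] tq [ 0.018 -0.075 -0.01 ] w 85.7 jawyaw 21.77 j [-3.600e-02  1.670e-01  1.849e+00  1.000e-03  1.125e+00 -4.170e-01]
```

View pics/scene3.png

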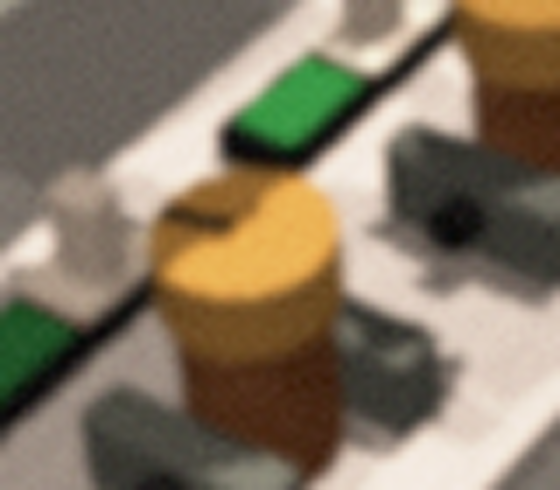

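View pics/top3.png

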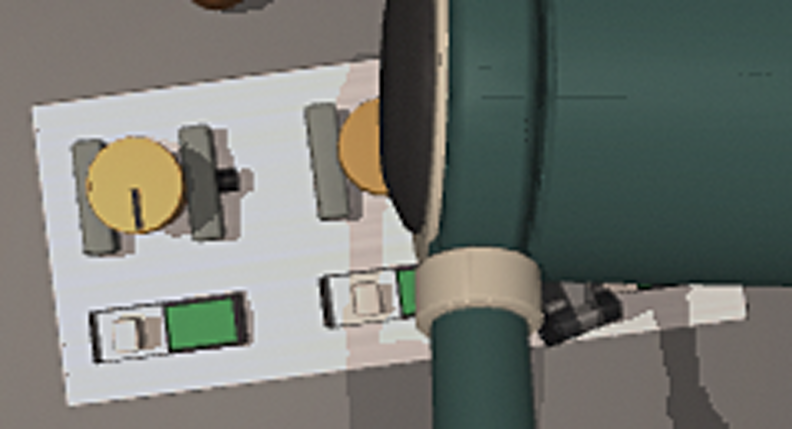

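```bash
python3 - <<'E'
from h import *
S=snapshot("scene")
f=lambda x,y:(190+(x-3)/7,230+(y-3)/7)
for a,b in (((173,199),(236,226)),((164,209),(230,221))):
    p=atz(*ray(S,*f(*a)),94);q=atz(*ray(S,*f(*b)),94);d=p-q;print(p.round(1),q.round(1),np.degrees(np.arctan2(d[1],d[0]))%360)
E
```

```text
[609.9 -95.1  94. ] [631.1 -92.1  94. ] 188.0430744224746
[611.  -99.4  94. ] [628.4 -91.7  94. ] 203.97493623677184
```

The stripe turned about 16° CCW, measured torque stayed at or below 0.15 N m, and the lid is still seated. As a cross-check I'll feel the middle lid in very small steps with minimal grip. A good lid should show a clear contrast.

```bash
python3 st.py 620.6 41.4 84.5
```

```text
t 8.0 p [5.9735e+02 1.1000e-01 1.8206e+02] f [ 0.35 -0.44  0.28] tq [-0.054  0.033 -0.011] w 85.61 jawyaw 21.59 j [-4.100e-02  1.700e-01  1.847e+00 -1.000e-03  1.125e+00 -4.180e-01]
tool shift cm [-2.99  9.75  3.68]
```

>>> arm_command --rows '[[[-1,-3,0,3.7,0],[-1,0,0,0,0],[-1,0,4,0,0],[-1,0,4,0,0],[-1,0,1.7,0,0],[-1,0,0,0,0]]]'

```text
time: 8.75
ee_pos: [619.5, 40.9, 83.6]
eef_rot: [[0.366, -0.004, 0.93], [-0.93, -0.0, 0.366], [-0.001, -1.0, -0.004]]
ft_force: [-0.1, 0.1, 0.9]
width: 85.2
```

```bash
python3 st.py 620.6 41.4 84.5
```

```text
t 8.75 p [619.49  40.86  83.61] f [-0.1   0.08  0.94] tq [-0.012 -0.041 -0.022] w 85.23 jawyaw 21.5 j [ 0.026  0.315  1.867 -0.     0.963 -0.349]
tool shift cm [-0.01 -0.09  0.12]
```

>>> arm_command --rows '[[[0,0,0,0.1,0],[0,0,0,0,0],[0,0,0,0,0],[0.2,0,0,0,0],[0.4,0,0,0,0],[0.4,0,0,0,0],[0.4,0,0,0,0]]]' --force 25

```text
time: 9.62
ee_pos: [621.8, 41.6, 87.7]
eef_rot: [[0.368, 0.001, 0.93], [-0.93, -0.001, 0.368], [0.001, -1.0, 0.0]]
ft_force: [-3.7, -2.0, 6.3]
width: 51.2
```

```bash
python3 st.py
```

```text
t 9.62 p [621.82  41.63  87.71] f [-3.65 -2.01  6.34] tq [-0.456  0.775  0.021] w 51.2 jawyaw 21.59 j [ 0.028  0.312  1.863 -0.002  0.966 -0.348]
```

>>> arm_command --rows '[[[0.4,0,0,0,-0.2]]]'

```text
time: 9.75
ee_pos: [621.8, 41.7, 87.7]
eef_rot: [[0.371, 0.001, 0.929], [-0.929, -0.001, 0.371], [0.001, -1.0, 0.0]]
ft_force: [-3.8, -2.1, 5.3]
width: 51.1
```

```bash
python3 st.py
```

```text
t 9.75 p [621.81  41.65  87.68] f [-3.81 -2.1   5.28] tq [-0.443  0.816 -0.381] w 51.09 jawyaw 21.76 j [ 2.800e-02  3.120e-01  1.863e+00 -1.000e-03  9.660e-01 -3.510e-01]
```

The middle lid resisted at once, with −0.38 N m after only 0.2°. I'm stopping there, backing the twist off and releasing. By contrast the right lid turned at about 0.1 N m.

>>> arm_command --rows '[[[0.4,0,0,0,0.2],[0,0,0,0,0],[-1,0,0,0,0],[-1,0,0,0,0],[-1,0,0,0,0],[-1,0,-4,0,0],[-1,0,-5,0,0],[-1,0,0,0,0]]]'

```text
time: 10.75
ee_pos: [625.4, 42.5, 181.1]
eef_rot: [[0.368, 0.011, 0.93], [-0.93, 0.0, 0.368], [0.003, -1.0, 0.01]]
ft_force: [-0.0, -0.5, -0.7]
width: 85.4
```

```bash
python3 st.py
```

```text
t 10.75 p [625.45  42.53 181.1 ] f [-0.05 -0.49 -0.67] tq [-0.025  0.01   0.006] w 85.37 jawyaw 21.56 j [ 0.028  0.218  1.791  0.     1.121 -0.348]
```

>>> arm_command --rows '[[[1,0,0,0,7.6],[1,0,0,0,7.6],[1,0,0,0,0]]]'

```text
time: 11.12
ee_pos: [621.0, 42.3, 174.1]
eef_rot: [[0.112, -0.002, 0.994], [-0.994, 0.0, 0.112], [-0.0, -1.0, -0.002]]
ft_force: [0.4, -0.4, 0.2]
width: 32.6
```

```bash
python3 st.py 549.7 -53.2 53
```

```text
t 11.12 p [620.97  42.32 174.13] f [ 0.43 -0.39  0.25] tq [-0.004 -0.007 -0.078] w 32.56 jawyaw 6.44 j [ 0.028  0.224  1.798  0.     1.121 -0.084]
tool shift cm [ 8.7  12.12 -8.13]
```

>>> arm_command --rows '[[[1,4.4,0,-4.1,0],[1,4.3,0,-4.0,0],[1,0,0,0,0],[1,0,3,0,0],[1,0,3,0,0],[1,0,0,0,0]]]'

```text
time: 11.88
ee_pos: [548.6, -52.2, 112.3]
eef_rot: [[0.113, -0.006, 0.994], [-0.994, 0.001, 0.113], [-0.002, -1.0, -0.006]]
ft_force: [-0.2, 0.2, -0.4]
width: 0.1
```

```bash
python3 st.py 549.7 -53.2 53;python3 - <<'E'
from h import *
for n in ("scene","top"):
    d=snapshot(n); cv2.imwrite(f"pics/{n}4.png",cv2.resize(d["frame"][175:325,160:350] if n=="scene" else d["frame"][160:290,200:440],None,fx=4 if n=="scene" else 3.3,fy=4 if n=="scene" else 3.3,interpolation=cv2.INTER_CUBIC)[:,:,::-1])
E
```

```text
t 11.88 p [548.64 -52.18 112.34] f [-0.15  0.22 -0.45] tq [ 0.033  0.047 -0.084] w 0.07 jawyaw 6.46 j [-0.14   0.162  1.998  0.     0.987 -0.253]
tool shift cm [0.12 5.93 0.13]
```

View pics/scene4.png

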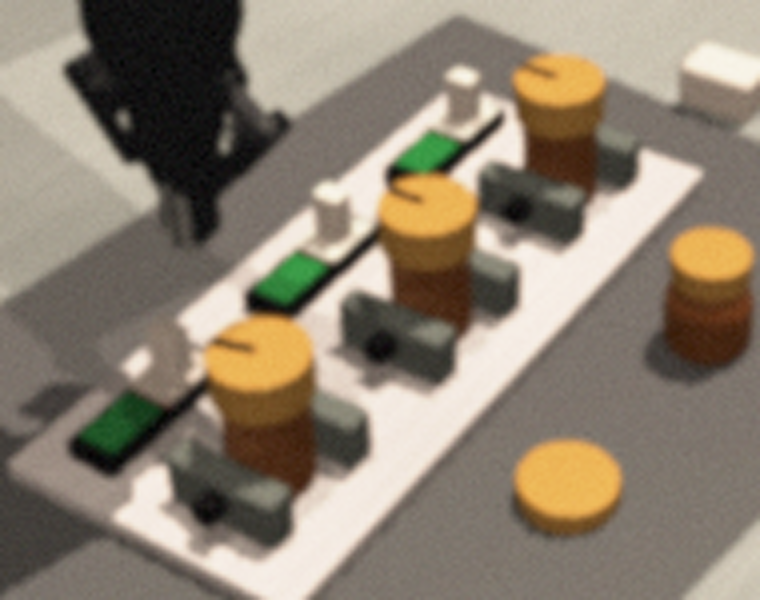

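View pics/top4.png

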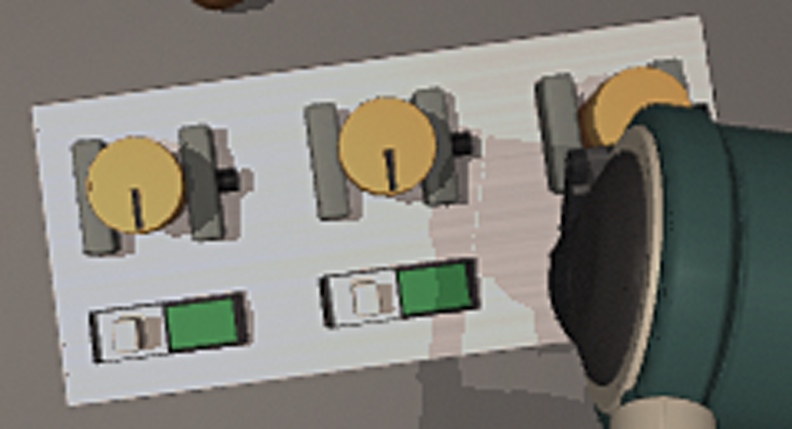

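The elbows of the shut gripper reach out along the jaw axis, near the lid height. I'll turn the jaws along the slide so they stay clear of the lid.

>>> arm_command --rows '[[[1,0,0,0,10],[1,0,0,0,10],[1,0,0,0,10],[1,0,0,0,10],[1,0,0,0,10],[1,0,0,0,10],[1,0,0,0,10],[1,0,0,0,10],[1,0,0,0,10],[1,0,0,0,0]]]'

```text
time: 13.22
ee_pos: [552.2, -53.0, 117.1]
eef_rot: [[-0.994, 0.003, 0.113], [-0.113, -0.0, -0.994], [-0.003, -1.0, 0.001]]
ft_force: [0.1, -0.0, 0.2]
width: 0.3
```

```bash
python3 st.py 549.3 -49.7 54; python3 - <<'E'
from h import *
for n in ("scene",):
    d=snapshot(n); cv2.imwrite(f"pics/{n}5.png",cv2.resize(d["frame"][175:325,160:350],None,fx=4,fy=4,interpolation=cv2.INTER_CUBIC)[:,:,::-1])
E
```

```text
t 13.22 p [552.24 -53.03 117.13] f [ 0.12 -0.03  0.25] tq [ 0.003  0.035 -0.042] w 0.33 jawyaw -83.49 j [-0.141  0.158  1.993  0.     0.987  1.316]
tool shift cm [ 0.27  6.31 -0.37]
```

View pics/scene5.png

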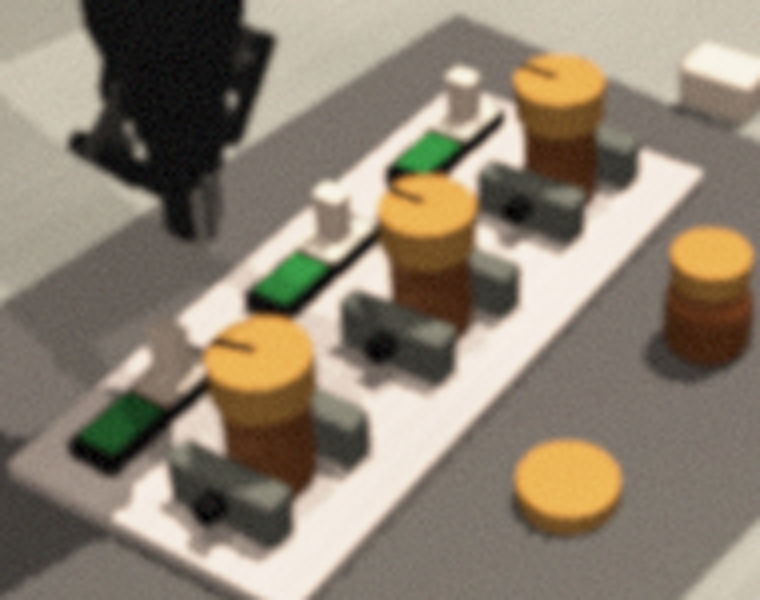

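```bash
python3 - <<'E'
from h import *
S=snapshot("scene");s=state();R=np.array(s["eef_rot"]);p=np.array(s["ee_pos"])
n=R[:,0]
for px in [(75,150),(180,238),(210,240),(272,40),(72,140)]:
    o,r=ray(S,160+(px[0]-1.5)/4,175+(px[1]-1.5)/4)
    q=o+r*(np.dot(p-o,n)/np.dot(r,n)); print(px,(R.T@(q-p)).round(1))
E
```

```text
(75, 150) [  0.  -76.9  69.3]
(180, 238) [-0.  11.  12.9]
(210, 240) [ 0.  26.1 -7.7]
(272, 40) [  0.  -60.2 -69.7]
(72, 140) [  0.  -82.8  70. ]
```

The elbows sit at least 60 mm behind the TCP, so they clear everything. I'll descend beside the post.

>>> arm_command --rows '[[[1,0.3,0,-0.4,0],[1,0,3,0,0],[1,0,2.3,0,0],[1,0,1,0,0],[1,0,0,0,0]]]'

```text
time: 13.95
ee_pos: [546.7, -49.3, 51.7]
eef_rot: [[-0.994, -0.002, 0.111], [-0.111, 0.0, -0.994], [0.002, -1.0, -0.0]]
ft_force: [-0.8, 0.5, -0.2]
width: 0.1
```

```bash
python3 st.py 549.3 -49.7 54; python3 - <<'E'
from h import *
for n in ("scene",):
    d=snapshot(n); cv2.imwrite(f"pics/{n}6.png",cv2.resize(d["frame"][175:325,160:350],None,fx=4,fy=4,interpolation=cv2.INTER_CUBIC)[:,:,::-1])
E
```

```text
t 13.95 p [546.66 -49.31  51.72] f [-0.76  0.5  -0.2 ] tq [ 0.021 -0.012 -0.023] w 0.11 jawyaw -83.61 j [-0.135  0.236  2.043  0.     0.865  1.324]
tool shift cm [-0.26 -0.23  0.07]
```

View pics/scene6.png

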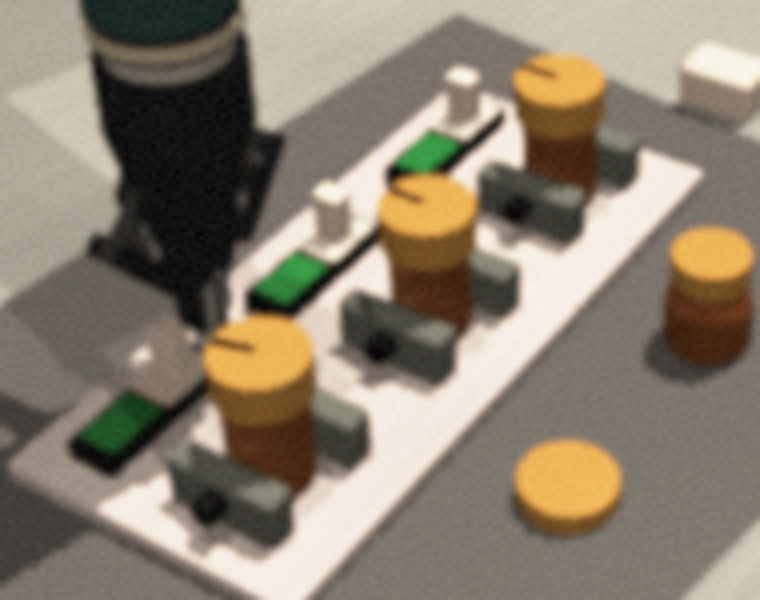

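>>> arm_command --rows '[[[1,-0.3,0,0.5,0],[1,0,0,0.5,0],[1,0,0,0.5,0],[1,0,0,0.5,0],[1,0,0,0.5,0],[1,0,0,0.5,0],[1,0,0,0.5,0],[1,0,0,0.5,0],[1,0,0,0,0]]]'

```text
time: 15.12
ee_pos: [554.4, -89.6, 52.0]
eef_rot: [[-0.994, -0.001, 0.11], [-0.11, -0.0, -0.994], [0.001, -1.0, 0.0]]
ft_force: [-1.0, -0.8, 0.4]
width: 0.2
```

```bash
python3 st.py 552.8 -81 54
```

```text
t 15.12 p [554.38 -89.58  52.04] f [-1.   -0.75  0.42] tq [-0.005 -0.02   0.009] w 0.17 jawyaw -83.66 j [-2.040e-01  2.560e-01  2.016e+00 -1.000e-03  8.700e-01  1.256e+00]
tool shift cm [ 0.06 -0.2  -0.87]
```

```bash
python3 - <<'E'
from h import *
for n in ("scene","top"):
    d=snapshot(n); cv2.imwrite(f"pics/{n}7.png",cv2.resize(d["frame"][175:325,160:350] if n=="scene" else d["frame"][160:290,200:440],None,fx=4 if n=="scene" else 3.3,fy=4 if n=="scene" else 3.3,interpolation=cv2.INTER_CUBIC)[:,:,::-1])
E
```

```text
(no output)
```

View pics/scene7.png

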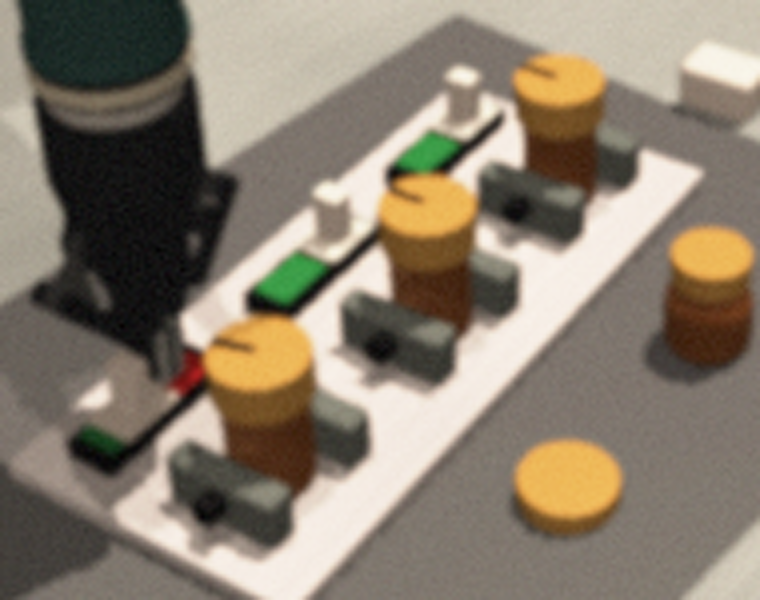

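The slide is moving: red shows at (185,372) and green is shrinking at (100,440). I'll push on in small steps until the end stop.

>>> arm_command --rows '[[[1,0,0,0.4,0],[1,0,0,0.4,0]]]'

```text
time: 15.48
ee_pos: [554.9, -96.7, 51.9]
eef_rot: [[-0.994, -0.001, 0.111], [-0.111, 0.001, -0.994], [0.001, -1.0, -0.001]]
ft_force: [-1.4, 1.6, -0.3]
width: -0.0
```

```bash
python3 st.py
```

```text
t 15.47 p [554.94 -96.71  51.87] f [-1.42  1.61 -0.26] tq [ 0.296  0.132 -0.076] w -0.03 jawyaw -83.63 j [-0.217  0.259  2.012  0.     0.872  1.243]
```

>>> arm_command --rows '[[[1,0,0,0.2,0],[1,0,0,0.1,0]]]'

```text
time: 15.72
ee_pos: [555.2, -99.4, 51.8]
eef_rot: [[-0.994, -0.002, 0.11], [-0.11, 0.001, -0.994], [0.001, -1.0, -0.001]]
ft_force: [-1.1, 5.7, 0.3]
width: 0.1
```

```bash
python3 st.py
```

```text
t 15.72 p [555.24 -99.37  51.85] f [-1.08  5.71  0.3 ] tq [ 0.871  0.205 -0.05 ] w 0.05 jawyaw -83.68 j [-2.220e-01  2.610e-01  2.010e+00  1.000e-03  8.720e-01  1.238e+00]
```

>>> arm_command --rows '[[[1,0,0,0.1,0],[1,0,0,0.1,0]]]'

```text
time: 15.98
ee_pos: [555.3, -99.7, 51.9]
eef_rot: [[-0.994, -0.002, 0.11], [-0.11, 0.004, -0.994], [0.002, -1.0, -0.004]]
ft_force: [-0.9, 11.7, 1.1]
width: 0.0
```

```bash
python3 st.py
```

```text
t 15.97 p [555.28 -99.66  51.93] f [-0.94 11.65  1.08] tq [1.846 0.282 0.02 ] w 0.03 jawyaw -83.71 j [-0.224  0.261  2.009  0.004  0.874  1.235]
```

It's at the end stop: 11.7 N with almost no further motion. I'll back off, rise and look.

>>> arm_command --rows '[[[1,0,0,-1,0],[1,0,0,-0.8,0],[1,0,-4,0,0],[1,0,-5,0,0],[1,0,-5,0,0],[1,5,0,3,0],[1,5,0,3,0],[1,0,0,6,0],[1,0,0,6,0],[1,0,0,6,0],[1,0,0,6,0],[1,0,0,0,0]]]'

```text
time: 17.48
ee_pos: [488.0, -397.5, 192.4]
eef_rot: [[-0.994, 0.001, 0.107], [-0.107, -0.003, -0.994], [-0.001, -1.0, 0.003]]
ft_force: [-0.7, 0.2, -0.4]
width: 0.2
```

```bash
python3 st.py; python3 - <<'E'
from h import *
for n in ("scene","top"):
    d=snapshot(n); cv2.imwrite(f"pics/{n}8.png",cv2.resize(d["frame"][175:325,160:350] if n=="scene" else d["frame"][120:290,150:440],None,fx=4 if n=="scene" else 2.7,fy=4 if n=="scene" else 2.7,interpolation=cv2.INTER_CUBIC)[:,:,::-1])
E
```

```text
t 17.48 p [ 488.05 -397.55  192.36] f [-0.72  0.23 -0.43] tq [ 0.006  0.008 -0.043] w 0.21 jawyaw -83.87 j [-0.722  0.219  1.769 -0.002  1.152  0.742]
```

View pics/scene8.png

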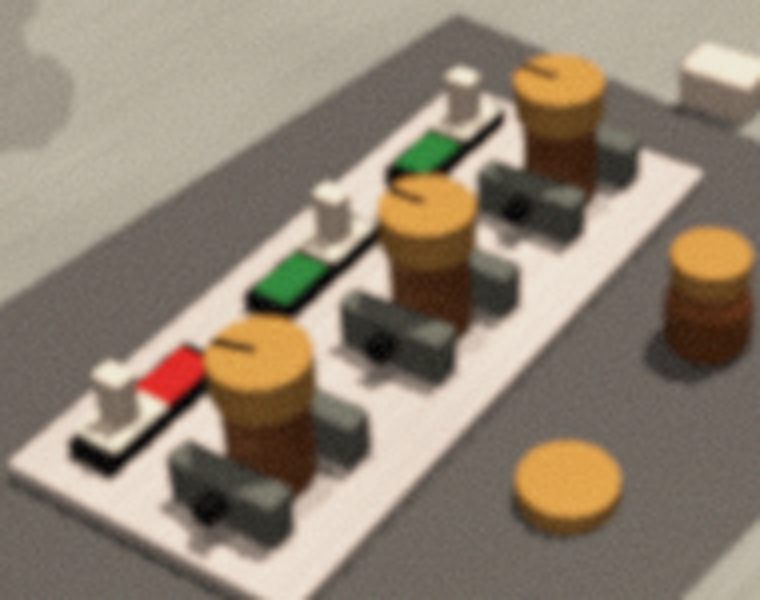

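View pics/top8.png

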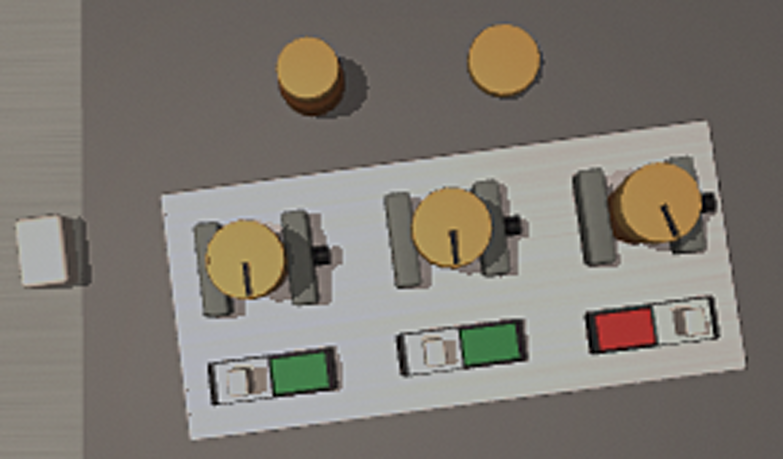

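The right slide shows full red with no green, and its stripe has turned. The left and middle stripes and flags, and the loose items, look unchanged. I'll hand it in.

```bash
python3 -c "
from rig import *
print(sign_off())"
```

```text
the job is handed in; nothing more can be done
None
```

The loose lid was the right one (−y end of the row). I turned it about 15°, left it on its jar and pushed its flag slide fully over to red. The job was handed in at about 17.6 s, with the arm clear of everything.

- **Right lid:** it gave way easily, at about 0.1 N m (readings up to 0.15, noise about 0.05). The gripper turned 15°, and the lid's stripe showed about 16° in the scene camera. In the top view it looked nearer 17–20°, read roughly by eye.
- **Middle lid:** I felt this one as a cross-check. It resisted at once, with 0.38 N m after a 0.2° turn, so I stopped, backed off and released it. Its stripe did not move.
- **Left lid:** I did not grip it, because only one lid was said to be loose.
- **Flag slide:** it reached its end stop, with 11.7 N and almost no further motion. The last pictures show full red there. The other two flags are still green, and the loose jar, spare lid and sample box look unmoved.

One weak spot is that my first step on the right lid was a full 1° before I read the torque. The middle lid showed that was coarse: a good lid could have passed 0.6 N m within that step. I read the right lid as loose because its torque stayed near 0.1 N m over the whole 15°.

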